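Let the mould press down on its ratchet crank

TASK

Lower the heavy press plate onto the plaster mould: take the crank's upright handle, draw it up so that its pawl clears the toothed ring, and let the crank turn back clockwise slowly under the load (a full turn would take well over five seconds), never letting it run, until you feel the plate come to rest on the mould without being driven into it. Then let the pawl down onto the ring again and take the hand away, with the plate's weight left on the mould. Leave the jar, scarab, bowl, beaker, tile and wooden strip where they are.

Things in the scene. Friction and masses are not known exactly. Their poses are not given: they have to be found in the camera images.
- press: Fixed grey bench press. Origin on the bench right under the crank's upright axis; z up; local +y points from the crank to the press bed, centred 245 mm along +y. Base plate 280 x 500 x 20 mm, y -125 to +375. Three guide rods at the bed reach z 195 mm; else nothing but the handle is above the crank arm (z 152 mm). Its position and yaw vary.
- crank_axis (a point): Point on the crank's upright axis at the height of the handle's middle (190 mm above the bench) when the pawl is fully down.
- grip_mid (a point): Middle of the upright black handle at the crank's end: cylinder 27 mm across, clear to grip from 20 mm below to 22 mm above this point, then a 37 mm wide head ending 34 mm above. 85 mm from the crank's axis; spins freely about itself, so the hand need not turn. Slides up to 18 mm in the arm against 5 N (growing to 7 N), lifting the pawl fixed beneath it. Crank arm's top: 38 mm below.
- crank (a joint): Crank angle, rad, 0 to 3.9; grows clockwise seen from above, which lowers the plate 25 mm per rad (geared without slip). In the press frame the handle stands at 20 degrees minus this angle, anticlockwise from local +x. The plate's weight always urges it clockwise with 5 to 10 N at the handle; hardly any friction.
- pawl (a joint): Height of the pawl (a 4 mm thick blade) and handle, m. About 0.001 seated at the foot of a tooth, up to 0.007 resting on a slope or tip; clear of the teeth above 0.007; stop at 0.018. Down, it blocks the crank clockwise; anticlockwise it rides up the slopes. Under the load it rubs on the tooth as it is drawn up.
- ring_front (a point): Point on the press's flat ring of 24 upright ratchet teeth, under the crank (ring radius 85 mm, teeth 15 degrees apart and 7 mm high): centre line of the ring, on the press's local -x side, level with the tooth tops (127 mm above the bench). Each tooth has an upright face that stops the pawl clockwise and a slope up which it rides anticlockwise.
- plate: Dark steel press plate 150 x 125 x 20 mm of about 2.6 kg (hidden, 2.2 to 3.1 kg), faced below with rubber that gives 1 mm per 20 N; moves straight up and down on the rods over the mould; origin at the centre of its underside, 135 mm above the bench less 25 mm per rad of crank.
- mould: Plywood frame 150 x 120 x 24 mm fixed on the bed around the brittle white plaster mould, 126 x 96 mm. Origin: centre of the frame's underside, 20 mm above the bench. The plaster's top stands 55 to 90 mm above the bench, different every time, not measured here: it must be felt (or seen). It does not give; over 55 N from the plate chips it; the plate's resting weight is 21 to 31 N.
- jar: Amber glass jar 44 mm across, 60 mm tall, on the press's base plate; origin under its centre. Leave alone.
- scarab: Blue glazed scarab, 42 mm across, 19 mm high, on the press's base plate; origin under its centre. Leave alone.
- bowl: Terracotta bowl 110 mm wide, 60 mm tall; origin under its centre. Leave alone.
- beaker: Terracotta beaker 68 mm wide, 85 mm tall; origin under its centre. Leave alone.
- tile: Terracotta tile 100 x 100 x 12 mm; origin under its centre. Leave alone.
- roller_bar: Wooden thickness strip 200 x 24 x 18 mm; origin under its centre. Leave alone.

How it is judged:
By the outcome, as a careful person would: the job done as asked, in the order asked, and still so for the second after the job is handed in, with the robot touching nothing.
It also fails if it takes over 72 s, if anything falls off the work surface, if the arm or the gripper's body presses on something with over 40 N, if the wrist force passes 120 N, or if a joint passes its speed limit or range.

ROBOT

A 6-joint arm with a two-finger parallel gripper is mounted at the origin on the work surface. World frame = base frame: x ahead of the robot, y to its left, z up, the work surface at z = 0. Lengths are in m, angles in rad, forces in N, time in s.
With the tool pointing down it reaches from about 0.3 to 0.875 m from the base axis. Payload 6.4 kg.
Tool frame: the origin (TCP) lies between the finger pads; the fingertips stand 25 mm ahead of it and the grasp point (between the pads) lies 6 mm ahead of it; z points along the fingers, y is the line along which they close (so a half turn about z gives the same grasp; the last joint's range is limited). The gripper opens to 85 mm and grips with 20 to 120 N. Pads are 22 mm wide; open, the fingers measure 114 mm over their backs; the gripper's body (76 mm by 85 mm) begins 54 mm behind the grasp point. The pads swing forward as they close: fully open they stand 13 mm farther back than shut.
Start: joints at [0.938, 0.181, 1.607, -0, 1.354, -0.206], TCP at [0.238, 0.523, 0.216] pointing down, gripper open.
Joint ranges: [-2.99, 2.99], [-0.89, 2.07], [0.3, 2.58], [-1.14, 4.28], [0, 2.63], [-3.12, 3.12]. Speed limits (rad/s): [2.57, 2.57, 3.01, 3.14, 3.14, 3.14].

INTERFACE

Orientations are given as a unit quaternion [w, x, y, z].
In Python, from bench import ctrl gives the robot as it stands.
- The arm moves only by the tool servo_tool, never from a script. Its argument "series" is text: rows parted by semicolons, each of 7 numbers parted by spaces: the gripper command: -1 is fully open, 1 is shut, values between are in proportion, then the shift along the tool's x, y, z in m, then the turn, a rotation vector about the tool's x, y, z in degrees. A call has 1 to 12 rows; each row is the pose to reach, as a shift and turn from the pose commanded when the call began, along the tool's axes at that moment; what a row does not reach only later rows make up. A row lasts 1/12 s, in which the tool goes at most 41.7 mm and 7.16 degrees, less where a joint would pass 70% of its speed; a pose out of reach is approached as far as the arm can. A call with a gripper value outside its range is refused whole. The fingers move at their own pace and stop on an object; the grip force is fixed at half the most. Time passes only in rows, so rows that repeat a pose let the fingers close. It gives the time, the measured TCP pose, the force, the opening and the grip force at its end, in the units of the state.
- ctrl.get_obs(): the state, without advancing time (a new reading comes with each control period).
- ctrl.camera(name): name is "side" or "top" or "wrist"; returns a dict with "img" (400x640x3 uint8, red, green, blue), "z_map" (400x640 float32, m along the optical axis (not along the pixel's ray), 0 where there is no reading), "fovy" (degrees; the focal length in pixels is half the picture's height over the tangent of half this angle, whatever the lens; pixels are square), "cx", "cy" (the principal point, pixels), "extrinsics" (4x4, takes a point from camera to world coordinates); the wrist camera has in their place "T_tool_cam" (4x4, takes a point from camera to tool coordinates, whose origin is the TCP and whose axes are the flange's). Camera axes: x right, y down, z forward; pixel columns grow to the right and rows downward; lengths in m; the calibration is good to about 2 mm. A picture is of the moment at which its call begins: read the wrist's pose just before it.
- ctrl.hand_in(): hands the job in; it is judged then, once.
The state is a dict: "time_s": time; "q": joint angles; "dq": joint speeds; "joint_efforts": joint torques, N m; "eef_pos": TCP position; "eef_rot": TCP orientation; "wrist_force": force on the tool from outside, world axes, zero at the start; "torque": the same for the moment, N m; "opening": opening from 0.0 (shut) to 1.0 (fully open); "grasp_force": force on a finger pad.
Only numpy, scipy, OpenCV 4.12 (cv2) and the standard library are available. Lean on these libraries where they do the work, as an engineer would, in place of code of your own. Each camera call takes 0.05 s, during which the arm holds its last target. There are 200 camera calls.

## Working session

There is one attempt and no reset: what is moved stays moved. The work goes in short steps, Python scripts to look and compute and a tool call to move; the robot and the scene stay as the last step left them, time stands still between calls to the robot, and variables do not carry over. Pictures are saved under pics/ and viewed, at most 10 in all, crops included, and the job is handed in when it is done.

Besides the shell and the picture viewer there is one more tool, called after ">>>" by a JSON object that holds its "method" and its "body", one argument or row to a line. servo_tool: Moves the arm, as the interface text tells. Its arguments: {"type":"object","properties":{"series":{"type":"string"}},"required":["series"]}

```bash
mkdir -p pics; ls; cat > h.py <<'E'
import numpy as np, cv2
from bench import ctrl
def cam(n):
    o=ctrl.get_obs(); c=ctrl.camera(n); f=200/np.tan(np.radians(c['fovy'])/2)
    if n=='wrist':
        from scipy.spatial.transform import Rotation as R
        w,x,y,z=o['eef_rot']; T=np.eye(4); T[:3,:3]=R.from_quat([x,y,z,w]).as_matrix(); T[:3,3]=o['eef_pos']
        E=T@c['T_tool_cam']
    else: E=c['extrinsics']
    return c['img'],c['z_map'],f,c['cx'],c['cy'],np.array(E)
def pts(Z,f,cx,cy,E):
    v,u=np.mgrid[:400,:640]
    P=np.stack([(u-cx)*Z/f,(v-cy)*Z/f,Z],-1)
    return P@E[:3,:3].T+E[:3,3]
E
python3 - <<'E'
from h import *
o=ctrl.get_obs(); print(o['time_s'],o['eef_pos'],o['eef_rot'])
for n in('top','side'):
    I,Z,f,cx,cy,E=cam(n); cv2.imwrite(f'pics/{n}0.png',I[...,::-1]); np.savez(f'{n}0.npz',I=I,Z=Z,P=pts(Z,f,cx,cy,E),E=E,k=[f,cx,cy]); print(n,E.round(3),f,cx,cy)
E
```

```text
pics
0.0 [0.23766636 0.52294602 0.21556949] [-3.67844668e-04  2.11798182e-01  9.77313024e-01 -8.04383370e-04]
top [[-2.000e-03 -9.970e-01  7.300e-02  3.890e-01]
 [-1.000e+00  1.000e-03 -1.700e-02  3.700e-02]
 [ 1.700e-02 -7.300e-02 -9.970e-01  1.439e+00]
 [ 0.000e+00  0.000e+00  0.000e+00  1.000e+00]] 506.83414762513365 321.48640588568793 196.12025762280885
side [[ 0.749  0.434 -0.501  1.189]
 [ 0.663 -0.466  0.586 -0.794]
 [ 0.02  -0.771 -0.637  1.018]
 [ 0.     0.     0.     1.   ]] 425.6450028387157 315.830912694203 193.85588099578243
```

View pics/top0.png

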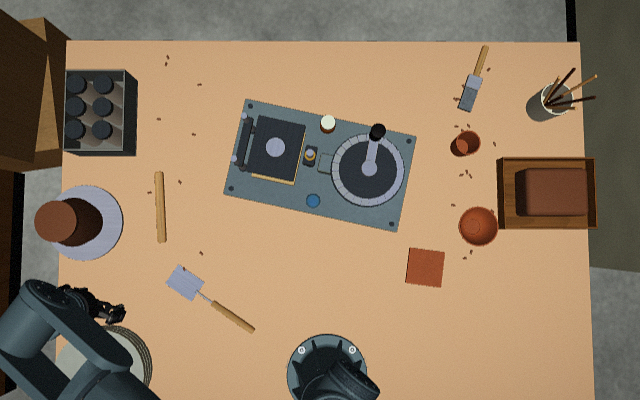

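View pics/side0.png

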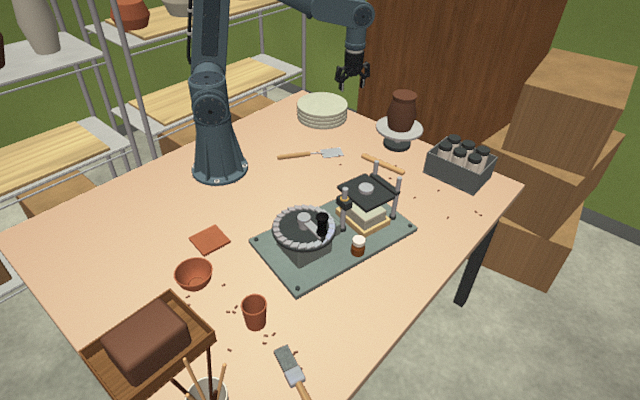

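The top view shows the press, with its hub near pixel (370,168), the handle head at (377,132) and the plate at (275,147). The side view shows the handle at (322,222). Next I'll measure them.

```bash
python3 - <<'E'
from h import *
D=np.load('top0.npz'); I,Z,P,E=D['I'],D['Z'],D['P'],D['E']; f,cx,cy=D['k']
def ray(u,v,z):
    d=E[:3,:3]@[(u-cx)/f,(v-cy)/f,1]; return E[:3,3]+d*(z-E[2,3])/d[2]
box=np.zeros((400,640),bool); box[90:240,215:425]=1
z=P[...,2]
print('table z',np.median(z[250:300,300:380]))
hsv=cv2.cvtColor(I,cv2.COLOR_RGB2HSV)
m=(box&(hsv[...,0]>70)&(hsv[...,0]<125)|box&(hsv[...,1]<60)).astype(np.uint8)
c=max(cv2.findContours(m,0,1)[0],key=cv2.contourArea)
r=cv2.minAreaRect(c); bp=cv2.boxPoints(r); print('px',bp)
B=np.array([ray(u,v,.02) for u,v in bp]); print('base',B.round(4), np.linalg.norm(B[1]-B[0]),np.linalg.norm(B[2]-B[1]))
# base plate points by depth
q=P[box&(z>.012)&(z<.028)][:,:2].astype(np.float32); r=cv2.minAreaRect(q); print('depth rect',r)
t=P[box&(z>.118)&(z<.132)&(np.arange(640)[None]>322)]
A=np.c_[2*t[:,:2],np.ones(len(t))]
d=np.hypot(*(t[:,:2]-np.median(t[:,:2],0)).T)
print('ring pts',len(t),cv2.minEnclosingCircle(t[:,:2].astype(np.float32)))
h=box&(z>.19)&(np.arange(640)[None]>340); v,u=np.nonzero(h); print('handle',len(u),u.mean(),v.mean(),P[h].mean(0),z[h].max(), ray(u.mean(),v.mean(),.224))
# ring outer circle in image
k=box&(I.min(2)>135)&(np.arange(640)[None]>325)&(hsv[...,1]<40)
v,u=np.nonzero(k&(z>.10)); R_=np.array([ray(a,b,.127)[:2] for a,b in zip(u,v)],np.float32); print('ringcol',len(u),cv2.minEnclosingCircle(R_),R_.mean(0))
pl=box&(np.arange(640)[None]<312)&(z>.07); print('plate z hist',np.histogram(z[pl],bins=np.arange(.07,.22,.005)))
cv2.imwrite('pics/crop.png',cv2.resize(I[90:240,215:425,::-1],None,fx=3.8,fy=3.8,interpolation=cv2.INTER_CUBIC))
E
```

```text
table z 0.00024920136574102525
px [[222.63316 193.66495]
 [244.55864  94.15698]
 [418.06714 132.38766]
 [396.14166 231.89563]]
base [[ 0.5005  0.2899  0.02  ]
 [ 0.7841  0.2311  0.02  ]
 [ 0.6746 -0.2618  0.02  ]
 [ 0.3926 -0.1956  0.02  ]] 0.28960530151465463 0.5049512173376306
depth rect ((0.6197957396507263, 0.013733148574829102), (0.5170471668243408, 0.36932843923568726), 79.21314239501953)
ring pts 2208 ((0.554245114326477, -0.10507339239120483), 0.09723830968141556)
handle 227 377.36563876651985 140.36123348017622 [ 0.58689696 -0.08881996  0.46958475] 1.4386063851041566 [ 0.61379103 -0.1193371   0.224     ]
ringcol 969 ((0.5555213093757629, -0.10525666177272797), 0.0938279926776886) [ 0.5609819  -0.09056049]
plate z hist (array([   2,    4,    2,    2,    0,    1,    0,    0,    0,    0,    1,
          2,    9,   48,  568, 1864,  495,  125,  216,   31,    8,   10,
          8,    6,   44,   54,    7,    0,    0]), array([0.07 , 0.075, 0.08 , 0.085, 0.09 , 0.095, 0.1  , 0.105, 0.11 ,
       0.115, 0.12 , 0.125, 0.13 , 0.135, 0.14 , 0.145, 0.15 , 0.155,
       0.16 , 0.165, 0.17 , 0.175, 0.18 , 0.185, 0.19 , 0.195, 0.2  ,
       0.205, 0.21 , 0.215]))
```

View pics/crop.png

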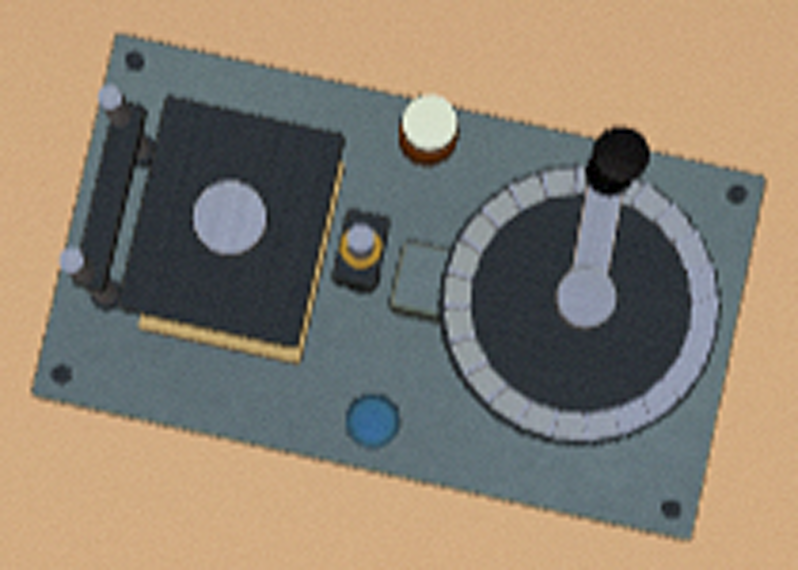

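The crop shows the head centre at crop pixel (625,152), the hub at (585,298), and base corners at (118,35), (765,177), (692,540) and (33,397).

```bash
python3 - <<'E'
from h import *
D=np.load('top0.npz'); I,Z,P,E=D['I'],D['Z'],D['P'],D['E']; f,cx,cy=D['k']
def ray(u,v,z):
    d=E[:3,:3]@[(u-cx)/f,(v-cy)/f,1]; return (E[:3,3]+d*(z-E[2,3])/d[2])[:2]
c=[ray(215+(x-1.4)/3.8,90+(y-1.4)/3.8,.02) for x,y in((118,35),(765,177),(692,540),(33,397))]
c=np.array(c); C=c.mean(0); yv=(c[0]-c[1])+(c[3]-c[2]); yv/=np.linalg.norm(yv); A=C-.125*yv
xv=np.array([yv[1],-yv[0]])
print('sides',[np.linalg.norm(c[i]-c[i-1]).round(3) for i in range(4)],'yaw',np.degrees(np.arctan2(-yv[0],yv[1])),'axis',A)
hub=ray(215+585/3.8,90+298/3.8,.158); print('hub',hub)
# head: dark blob
m=(I.max(2)<50).astype(np.uint8); m[:,:368]=0;m[:,392:]=0;m[:120]=0;m[141:]=0
v,u=np.nonzero(m); (hx,hy),r=cv2.minEnclosingCircle(np.c_[u,v].astype(np.float32)[v<133]); print('head px',hx,hy,r,v.min(),u.min(),u.max())
H=ray((u.min()+u.max())/2,v.min()+(.0185)*f/(1.439-.224),.225); print('H',H)
for ax in(A,hub,np.array([.5549,-.1052])):
    d=H-ax; print(ax,np.linalg.norm(d),np.degrees(np.arctan2(d@yv,d@xv)))
print('xv',xv,'yv',yv)
S=np.load('side0.npz'); z=S['Z']; 
E
python3 - <<'E'
from h import *
o=ctrl.get_obs();from scipy.spatial.transform import Rotation as R
w,x,y,z=o['eef_rot'];print(R.from_quat([x,y,z,w]).as_matrix().round(3),o['wrist_force'],o['opening'])
E
```

```text
sides [np.float64(0.278), np.float64(0.495), np.float64(0.277), np.float64(0.497)] yaw -12.413918316898341 axis [ 0.55472782 -0.10633662]
hub [ 0.55372301 -0.105587  ]
head px 377.5 130.5 7.648629188537598 124 369 385
H [ 0.63482637 -0.11854331]
[ 0.55472782 -0.10633662] 0.0810233442387798 3.748950125864903
[ 0.55372301 -0.105587  ] 0.08213173752669045 3.3375729027823535
[ 0.5549 -0.1052] 0.08103251975554446 2.9360790320394874
xv [ 0.97662009 -0.21497257] yv [0.21497257 0.97662009]
[[-0.91   0.414 -0.001]
 [ 0.414  0.91  -0.001]
 [ 0.    -0.002 -1.   ]] [1.25446721 0.33545462 0.09558462] 0.9975437544257265
```

>>> {"method": "servo_tool", "body": {
  "series": "-1 0 0 -0.04 0 0 0; -1 -0.03 -0.02 -0.065 0 0 -5; -1 -0.629 -0.419 -0.065 0 0 -24.5; -1 -0.629 -0.419 -0.065 0 0 -24.5; -1 -0.629 -0.419 -0.065 0 0 -24.5; -1 -0.629 -0.419 -0.065 0 0 -24.5; -1 -0.629 -0.419 -0.065 0 0 -24.5; -1 -0.629 -0.419 -0.065 0 0 -24.5; -1 -0.629 -0.419 -0.065 0 0 -24.5; -1 -0.629 -0.419 -0.065 0 0 -24.5; -1 -0.629 -0.419 -0.065 0 0 -24.5; -1 -0.629 -0.419 -0.065 0 0 -24.5"
}}

```text
time_s: 1.1
eef_pos: [0.4713, 0.1473, 0.2808]
eef_rot: [-0.0, -0.0, 1.0, 0.0]
wrist_force: [1.4, 0.6, 0.2]
opening: 1.0
grasp_force: 0.0
```

>>> {"method": "servo_tool", "body": {
  "series": "-1 -0.16 -0.255 0 0 0 0; -1 -0.16 -0.255 0 0 0 0; -1 -0.16 -0.255 0 0 0 0; -1 -0.16 -0.255 0 0 0 0; -1 -0.16 -0.255 0 0 0 0; -1 -0.16 -0.255 0 0 0 0; -1 -0.16 -0.255 0 0 0 0; -1 -0.16 -0.255 0 0 0 0; -1 -0.16 -0.255 0 0 0 0; -1 -0.16 -0.255 0 0 0 0; -1 -0.16 -0.255 0 0 0 0"
}}

```text
time_s: 2.02
eef_pos: [0.6305, -0.1043, 0.2806]
eef_rot: [-0.0, -0.001, 1.0, 0.0]
wrist_force: [-0.1, 0.0, 1.1]
opening: 0.998
grasp_force: 0.0
```

```bash
python3 - <<'E'
from h import *
o=ctrl.get_obs(); print(o['eef_pos'],o['q'])
I,Z,f,cx,cy,E=cam('wrist'); P=pts(Z,f,cx,cy,E); np.savez('w1.npz',I=I,Z=Z,P=P,E=E,k=[f,cx,cy]); cv2.imwrite('pics/w1.png',I[...,::-1]); print(E.round(3),f)
z=P[...,2]; m=(Z>0)&(z>.215)&(z<.235)&(np.hypot(P[...,0]-.637,P[...,1]+.119)<.03); Q=P[m]; print(len(Q),np.median(Q[:,2]),cv2.minEnclosingCircle(Q[:,:2].astype(np.float32)),Q.mean(0))
E
```

```text
[ 0.63048285 -0.10426145  0.28064601] [-3.49508957e-01  2.79679813e-01  1.35904966e+00  4.27771452e-04
  1.50408060e+00 -1.92205292e+00]
[[-0.003  0.96   0.28   0.559]
 [ 1.     0.002  0.003 -0.104]
 [ 0.002  0.28  -0.96   0.437]
 [ 0.     0.     0.     1.   ]] 317.885165889693
1918 0.22258656578174496 ((0.6384076476097107, -0.12151176482439041), 0.018400052562355995) [ 0.63717633 -0.12136918  0.22246468]
```

View pics/w1.png

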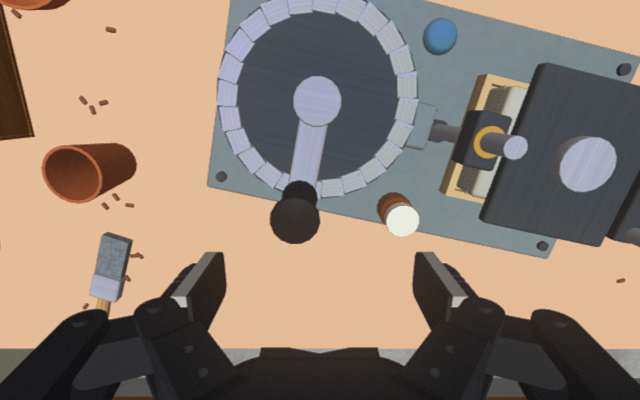

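The wrist view shows the head at (295,215), slightly left of the hand's midline. I'll shift over it and go down.

>>> {"method": "servo_tool", "body": {
  "series": "-1 -0.008 -0.017 0 0 0 0; -1 -0.008 -0.017 0 0 0 0; -1 -0.008 -0.017 0.02 0 0 0; -1 -0.008 -0.017 0.04 0 0 0; -1 -0.008 -0.017 0.06 0 0 0; -1 -0.008 -0.017 0.075 0 0 0; -1 -0.008 -0.017 0.083 0 0 0; -1 -0.008 -0.017 0.083 0 0 0; -1 -0.008 -0.017 0.083 0 0 0"
}}

```text
time_s: 2.82
eef_pos: [0.6391, -0.1217, 0.1985]
eef_rot: [0.0, -0.001, 1.0, 0.0]
wrist_force: [-0.5, -0.0, 0.1]
opening: 1.0
grasp_force: 0.0
```

```bash
python3 - <<'E'
from h import *
D=np.load('w1.npz'); P=D['P']; z=P[...,2]
# hub: pixels around (317,101)
m=np.zeros(z.shape,bool); m[85:118,300:335]=1; Q=P[m]; print('hub z',np.median(Q[:,2]))
mm=((D['I'].min(2)>150)&(z>np.median(Q[:,2])-.004)&(z<np.median(Q[:,2])+.004)); mm[:75]=0;mm[128:]=0;mm[:,:290]=0;mm[:,:290]=0;mm[:,345:]=0
mm[120:]=0
print(mm.sum(),cv2.minEnclosingCircle(P[mm][:,:2].astype(np.float32)))
o=ctrl.get_obs(); print(o['eef_pos'],o['wrist_force'])
E
```

```text
hub z 0.1580664698734371
1681 ((0.5549700260162354, -0.10541176050901413), 0.01991763710975647)
[ 0.6390879  -0.12172166  0.19849618] [-0.53097438 -0.04416869  0.09479033]
```

>>> {"method": "servo_tool", "body": {
  "series": "0.2 0 0 0.001 0 0 0; 0.3 0 0 0.001 0 0 0; 0.4 0 0 0.001 0 0 0; 1 0 0 0.001 0 0 0; 1 0 0 0.001 0 0 0; 1 0 0 0.001 0 0 0; 1 0 0 0.001 0 0 0; 1 0 0 0.001 0 0 0"
}}

```text
time_s: 3.48
eef_pos: [0.6396, -0.1221, 0.1982]
eef_rot: [0.001, -0.001, 1.0, 0.0]
wrist_force: [-0.8, 2.6, 5.2]
opening: 0.397
grasp_force: 59.4
```

```bash
python3 - <<'E'
from h import *
o=ctrl.get_obs(); print(o)
I,Z,f,cx,cy,E=cam('wrist'); cv2.imwrite('pics/w2.png',I[...,::-1])
E
```

```text
{'time_s': 3.4833, 'q': array([-3.71042474e-01,  3.61157473e-01,  1.42082200e+00,  9.21535014e-04,
        1.35840311e+00, -1.94313541e+00]), 'dq': array([ 0.00114917, -0.00165155,  0.00141193, -0.00124537, -0.00055468,
        0.00032653]), 'joint_efforts': array([-1.83790706e+00, -5.00798893e+01, -3.35993278e+01, -8.46854020e-01,
       -7.46768285e-01, -3.46670626e-03]), 'eef_pos': array([ 0.63963537, -0.12213422,  0.19818302]), 'eef_rot': array([ 7.27326255e-04, -5.51449220e-04,  9.99999563e-01,  1.99968769e-04]), 'wrist_force': array([-0.80862418,  2.56835749,  5.20558528]), 'torque': array([0.6398494 , 0.22575972, 0.03976545]), 'grasp_force': 59.40642714500427, 'opening': 0.3969564707173048}
```

View pics/w2.png

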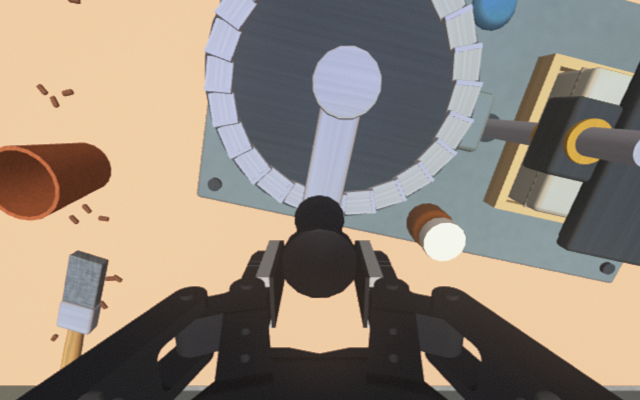

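The handle stands between the closed pads at (320,255), so the grip is good. I'll draw it up slowly.

>>> {"method": "servo_tool", "body": {
  "series": "1 0 0 0 0 0 0; 1 0 0 -0.002 0 0 0; 1 0 0 -0.003 0 0 0; 1 0 0 -0.004 0 0 0; 1 0 0 -0.005 0 0 0; 1 0 0 -0.005 0 0 0"
}}

```text
time_s: 4.03
eef_pos: [0.639, -0.122, 0.2]
eef_rot: [-0.001, -0.0, 1.0, 0.001]
wrist_force: [5.7, 2.6, -8.9]
opening: 0.398
grasp_force: 60.7
```

>>> {"method": "servo_tool", "body": {
  "series": "1 0 0 -0.001 0 0 0; 1 0 0 -0.002 0 0 0; 1 0 0 -0.003 0 0 0; 1 0 0 -0.004 0 0 0; 1 0 0 -0.005 0 0 0; 1 0 0 -0.006 0 0 0; 1 0 0 -0.007 0 0 0; 1 0 0 -0.008 0 0 0; 1 0 0 -0.008 0 0 0"
}}

```text
time_s: 4.78
eef_pos: [0.6385, -0.1252, 0.2098]
eef_rot: [-0.001, 0.0, 1.0, -0.002]
wrist_force: [0.6, -5.9, -7.2]
opening: 0.402
grasp_force: 61.2
```

```bash
cat > arc.py <<'E'
import sys,numpy as np
a0,da,n,off=map(float,sys.argv[1:5]);a=np.radians(a0-np.arange(0,n+1)*da);p=.085*np.c_[np.cos(a),np.sin(a)];p-=p[0]
print('; '.join(f'1 {-x:.4f} {y:.4f} 0 0 0 0' for x,y in p[1:]))
E
python3 arc.py 11 0 0 0; python3 arc.py -11 2 12 0;python3 arc.py -35 2 12 0;python3 arc.py -59 2 12 0
```

```text
1 0.0006 -0.0029 0 0 0 0; 1 0.0013 -0.0058 0 0 0 0; 1 0.0022 -0.0086 0 0 0 0; 1 0.0031 -0.0115 0 0 0 0; 1 0.0041 -0.0142 0 0 0 0; 1 0.0052 -0.0170 0 0 0 0; 1 0.0064 -0.0197 0 0 0 0; 1 0.0077 -0.0224 0 0 0 0; 1 0.0091 -0.0250 0 0 0 0; 1 0.0106 -0.0276 0 0 0 0; 1 0.0122 -0.0301 0 0 0 0; 1 0.0138 -0.0325 0 0 0 0
1 0.0017 -0.0024 0 0 0 0; 1 0.0036 -0.0047 0 0 0 0; 1 0.0055 -0.0070 0 0 0 0; 1 0.0075 -0.0092 0 0 0 0; 1 0.0095 -0.0114 0 0 0 0; 1 0.0117 -0.0134 0 0 0 0; 1 0.0139 -0.0154 0 0 0 0; 1 0.0161 -0.0173 0 0 0 0; 1 0.0185 -0.0191 0 0 0 0; 1 0.0209 -0.0209 0 0 0 0; 1 0.0233 -0.0225 0 0 0 0; 1 0.0258 -0.0241 0 0 0 0
1 0.0026 -0.0015 0 0 0 0; 1 0.0052 -0.0029 0 0 0 0; 1 0.0079 -0.0042 0 0 0 0; 1 0.0106 -0.0054 0 0 0 0; 1 0.0133 -0.0065 0 0 0 0; 1 0.0161 -0.0075 0 0 0 0; 1 0.0189 -0.0084 0 0 0 0; 1 0.0218 -0.0092 0 0 0 0; 1 0.0247 -0.0100 0 0 0 0; 1 0.0276 -0.0106 0 0 0 0; 1 0.0305 -0.0111 0 0 0 0; 1 0.0334 -0.0115 0 0 0 0
```

>>> {"method": "servo_tool", "body": {
  "series": "1 0.0003 -0.0014 0 0 0 0; 1 0.0013 -0.0058 0 0 0 0; 1 0.0022 -0.0086 0 0 0 0; 1 0.0031 -0.0115 0 0 0 0; 1 0.0041 -0.0142 0 0 0 0; 1 0.0052 -0.0170 0 0 0 0; 1 0.0064 -0.0197 0 0 0 0; 1 0.0077 -0.0224 0 0 0 0; 1 0.0091 -0.0250 0 0 0 0; 1 0.0106 -0.0276 0 0 0 0; 1 0.0122 -0.0301 0 0 0 0; 1 0.0138 -0.0325 0 0 0 0"
}}

```text
time_s: 5.78
eef_pos: [0.6235, -0.1574, 0.2091]
eef_rot: [-0.002, 0.0, 1.0, -0.001]
wrist_force: [-2.1, -4.7, -7.1]
opening: 0.399
grasp_force: 61.2
```

>>> {"method": "servo_tool", "body": {
  "series": "1 0.0017 -0.0024 0 0 0 0; 1 0.0036 -0.0047 0 0 0 0; 1 0.0055 -0.0070 0 0 0 0; 1 0.0075 -0.0092 0 0 0 0; 1 0.0095 -0.0114 0 0 0 0; 1 0.0117 -0.0134 0 0 0 0; 1 0.0139 -0.0154 0 0 0 0; 1 0.0161 -0.0173 0 0 0 0; 1 0.0185 -0.0191 0 0 0 0; 1 0.0209 -0.0209 0 0 0 0; 1 0.0233 -0.0225 0 0 0 0; 1 0.0258 -0.0241 0 0 0 0"
}}

```text
time_s: 6.78
eef_pos: [0.5968, -0.1805, 0.2086]
eef_rot: [-0.003, 0.0, 1.0, -0.0]
wrist_force: [-4.5, -3.5, -5.8]
opening: 0.397
grasp_force: 61.2
```

>>> {"method": "servo_tool", "body": {
  "series": "1 0.0026 -0.0015 -0.0002 0 0 0; 1 0.0052 -0.0029 -0.0004 0 0 0; 1 0.0079 -0.0042 -0.0006 0 0 0; 1 0.0106 -0.0054 -0.0008 0 0 0; 1 0.0133 -0.0065 -0.001 0 0 0; 1 0.0161 -0.0075 -0.0012 0 0 0; 1 0.0189 -0.0084 -0.0014 0 0 0; 1 0.0218 -0.0092 -0.0015 0 0 0; 1 0.0247 -0.0100 -0.0015 0 0 0; 1 0.0276 -0.0106 -0.0015 0 0 0; 1 0.0305 -0.0111 -0.0015 0 0 0; 1 0.0334 -0.0115 -0.0015 0 0 0"
}}

```text
time_s: 7.78
eef_pos: [0.5631, -0.1908, 0.2098]
eef_rot: [-0.004, -0.0, 1.0, 0.001]
wrist_force: [-5.4, -0.1, -6.4]
opening: 0.395
grasp_force: 61.2
```

```bash
cat > st.py <<'E'
from h import *
o=ctrl.get_obs(); A=np.array([.5548,-.1055]); d=o['eef_pos'][:2]-A; a=np.arctan2(d[1],d[0]); F=o['wrist_force']
t=np.array([np.sin(a),-np.cos(a)]); r=np.array([np.cos(a),np.sin(a)])
print('t',o['time_s'],'ang',np.degrees(a),'R',np.hypot(*d),'crank',np.radians(20)-a-np.radians(12.4),'z',o['eef_pos'][2],'Ftan(cw+)',F[:2]@t,'Frad',F[:2]@r,'Fz',F[2])
E
python3 st.py
for a in -83 -95 -107 -119 -131 -143 -155;do echo $a; python3 arc.py $a 1 12 0; done
```

```text
t 7.7833 ang -84.46678745679311 R 0.08570039118171081 crank 1.6068685728548564 z 0.20982379361090922 Ftan(cw+) 5.413537782883744 Frad -0.4182602565258889 Fz -6.416693905269705
-83
1 0.0015 -0.0002 0 0 0 0; 1 0.0030 -0.0003 0 0 0 0; 1 0.0044 -0.0004 0 0 0 0; 1 0.0059 -0.0005 0 0 0 0; 1 0.0074 -0.0006 0 0 0 0; 1 0.0089 -0.0006 0 0 0 0; 1 0.0104 -0.0006 0 0 0 0; 1 0.0118 -0.0006 0 0 0 0; 1 0.0133 -0.0006 0 0 0 0; 1 0.0148 -0.0005 0 0 0 0; 1 0.0163 -0.0004 0 0 0 0; 1 0.0178 -0.0003 0 0 0 0
-95
1 0.0015 0.0001 0 0 0 0; 1 0.0030 0.0003 0 0 0 0; 1 0.0044 0.0005 0 0 0 0; 1 0.0059 0.0007 0 0 0 0; 1 0.0074 0.0010 0 0 0 0; 1 0.0088 0.0012 0 0 0 0; 1 0.0103 0.0015 0 0 0 0; 1 0.0117 0.0019 0 0 0 0; 1 0.0132 0.0022 0 0 0 0; 1 0.0146 0.0026 0 0 0 0; 1 0.0160 0.0030 0 0 0 0; 1 0.0174 0.0034 0 0 0 0
-107
1 0.0014 0.0004 0 0 0 0; 1 0.0028 0.0009 0 0 0 0; 1 0.0042 0.0014 0 0 0 0; 1 0.0056 0.0019 0 0 0 0; 1 0.0070 0.0025 0 0 0 0; 1 0.0084 0.0030 0 0 0 0; 1 0.0097 0.0036 0 0 0 0; 1 0.0111 0.0042 0 0 0 0; 1 0.0124 0.0049 0 0 0 0; 1 0.0137 0.0056 0 0 0 0; 1 0.0151 0.0062 0 0 0 0; 1 0.0164 0.0069 0 0 0 0
-1
[... 513 characters left out ...]
93 0.0095 0 0 0 0; 1 0.0103 0.0107 0 0 0 0; 1 0.0112 0.0118 0 0 0 0; 1 0.0121 0.0130 0 0 0 0
-143
1 0.0009 0.0012 0 0 0 0; 1 0.0017 0.0024 0 0 0 0; 1 0.0026 0.0036 0 0 0 0; 1 0.0034 0.0049 0 0 0 0; 1 0.0042 0.0061 0 0 0 0; 1 0.0050 0.0074 0 0 0 0; 1 0.0057 0.0087 0 0 0 0; 1 0.0065 0.0099 0 0 0 0; 1 0.0072 0.0112 0 0 0 0; 1 0.0079 0.0126 0 0 0 0; 1 0.0085 0.0139 0 0 0 0; 1 0.0092 0.0152 0 0 0 0
-155
1 0.0006 0.0013 0 0 0 0; 1 0.0012 0.0027 0 0 0 0; 1 0.0018 0.0041 0 0 0 0; 1 0.0023 0.0055 0 0 0 0; 1 0.0028 0.0069 0 0 0 0; 1 0.0033 0.0082 0 0 0 0; 1 0.0038 0.0097 0 0 0 0; 1 0.0042 0.0111 0 0 0 0; 1 0.0047 0.0125 0 0 0 0; 1 0.0051 0.0139 0 0 0 0; 1 0.0054 0.0154 0 0 0 0; 1 0.0058 0.0168 0 0 0 0
```

```bash
python3 - <<'E'
from h import *
for n,(r0,r1,c0,c1) in {'w1':(70,190,460,535),'top0':(125,190,235,312),'side0':(195,235,335,400)}.items():
    D=np.load(n+'.npz'); I=D['I'].astype(int); z=D['P'][...,2]; m=(I.min(2)>165)&(I.max(2)-I.min(2)<35); k=np.zeros_like(m);k[r0:r1,c0:c1]=1
    m&=k; print(n,m.sum(),np.histogram(z[m],bins=np.arange(.03,.2,.005))[0])
D=np.load('side0.npz'); cv2.imwrite('pics/s1.png',cv2.resize(D['I'][170:260,320:440,::-1],None,fx=6,fy=6,interpolation=cv2.INTER_CUBIC))
E
```

```text
w1 1042 [  0   0   0   0   0   0   0   0   0   0 659   0   0   0   0   0   0   0
   0   0   0   0   0   0   0   0   0   0   0   0   0   0 329]
top0 0 [0 0 0 0 0 0 0 0 0 0 0 0 0 0 0 0 0 0 0 0 0 0 0 0 0 0 0 0 0 0 0 0 0]
side0 227 [  0   0   0   0   0   0   0   0   0  14 164  48   0   0   0   0   0   0
   0   0   0   0   0   0   0   0   0   0   0   0   0   0   0]
```

View pics/s1.png

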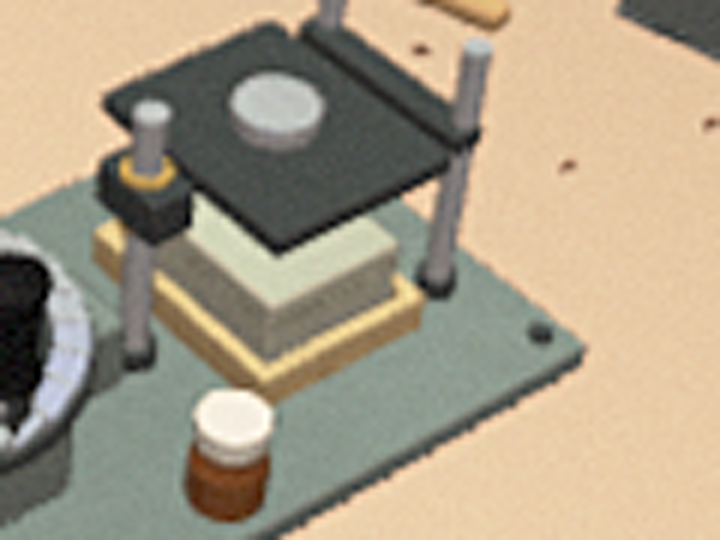

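The crop shows the cream plaster top at crop pixel (290,260), and depth puts it at about 80–85 mm. Contact should therefore come near crank 2.1 rad.

>>> {"method": "servo_tool", "body": {
  "series": "1 0.0015 -0.0002 0 0 0 0; 1 0.0030 -0.0003 0 0 0 0; 1 0.0044 -0.0004 0 0 0 0; 1 0.0059 -0.0005 0 0 0 0; 1 0.0074 -0.0006 0 0 0 0; 1 0.0089 -0.0006 0 0 0 0; 1 0.0104 -0.0006 0 0 0 0; 1 0.0118 -0.0006 0 0 0 0; 1 0.0133 -0.0006 0 0 0 0; 1 0.0148 -0.0005 0 0 0 0; 1 0.0163 -0.0004 0 0 0 0; 1 0.0178 -0.0003 0 0 0 0"
}}

```text
time_s: 8.78
eef_pos: [0.5453, -0.1905, 0.2097]
eef_rot: [-0.004, -0.0, 1.0, 0.001]
wrist_force: [-6.1, 0.9, -6.4]
opening: 0.398
grasp_force: 61.2
```

>>> {"method": "servo_tool", "body": {
  "series": "1 0.0015 0.0001 0 0 0 0; 1 0.0030 0.0003 0 0 0 0; 1 0.0044 0.0005 0 0 0 0; 1 0.0059 0.0007 0 0 0 0; 1 0.0074 0.0010 0 0 0 0; 1 0.0088 0.0012 0 0 0 0; 1 0.0088 0.0012 0 0 0 0"
}}

```text
time_s: 9.37
eef_pos: [0.5363, -0.1889, 0.2097]
eef_rot: [-0.004, -0.0, 1.0, 0.001]
wrist_force: [-6.3, 3.3, -7.1]
opening: 0.398
grasp_force: 61.2
```

```bash
python3 st.py; for a in -101 -107 -113 -119; do python3 arc.py $a 1 6 0; done
```

```text
t 9.3667 ang -102.52427113431249 R 0.08543298955495642 crank 1.9220311176527034 z 0.20968483684287814 Ftan(cw+) 6.915939500382571 Frad -1.8576122546286407 Fz -7.139732921598262
1 0.0015 0.0003 0 0 0 0; 1 0.0029 0.0006 0 0 0 0; 1 0.0043 0.0010 0 0 0 0; 1 0.0058 0.0013 0 0 0 0; 1 0.0072 0.0017 0 0 0 0; 1 0.0086 0.0022 0 0 0 0
1 0.0014 0.0004 0 0 0 0; 1 0.0028 0.0009 0 0 0 0; 1 0.0042 0.0014 0 0 0 0; 1 0.0056 0.0019 0 0 0 0; 1 0.0070 0.0025 0 0 0 0; 1 0.0084 0.0030 0 0 0 0
1 0.0014 0.0006 0 0 0 0; 1 0.0027 0.0012 0 0 0 0; 1 0.0040 0.0018 0 0 0 0; 1 0.0054 0.0025 0 0 0 0; 1 0.0067 0.0032 0 0 0 0; 1 0.0080 0.0039 0 0 0 0
1 0.0013 0.0007 0 0 0 0; 1 0.0026 0.0015 0 0 0 0; 1 0.0038 0.0023 0 0 0 0; 1 0.0051 0.0031 0 0 0 0; 1 0.0063 0.0039 0 0 0 0; 1 0.0075 0.0047 0 0 0 0
```

>>> {"method": "servo_tool", "body": {
  "series": "1 0.0015 0.0003 0 0 0 0; 1 0.0029 0.0006 0 0 0 0; 1 0.0043 0.0010 0 0 0 0; 1 0.0058 0.0013 0 0 0 0; 1 0.0072 0.0017 0 0 0 0; 1 0.0072 0.0017 0 0 0 0; 1 0.0072 0.0017 0 0 0 0"
}}

```text
time_s: 9.95
eef_pos: [0.5292, -0.1869, 0.2097]
eef_rot: [-0.004, -0.0, 1.0, 0.002]
wrist_force: [-6.4, 3.0, -6.1]
opening: 0.4
grasp_force: 61.2
```

```bash
python3 st.py; python3 arc.py -106 1 5 0
```

```text
t 9.95 ang -107.46758950544883 R 0.0853642279859753 crank 2.008308299203356 z 0.20967349271994085 Ftan(cw+) 7.0190596158308365 Frad -0.9419554103151137 Fz -6.105033482541724
1 0.0014 0.0004 0 0 0 0; 1 0.0028 0.0009 0 0 0 0; 1 0.0042 0.0013 0 0 0 0; 1 0.0056 0.0018 0 0 0 0; 1 0.0070 0.0024 0 0 0 0
```

>>> {"method": "servo_tool", "body": {
  "series": "1 0.0014 0.0004 0 0 0 0; 1 0.0028 0.0009 0 0 0 0; 1 0.0042 0.0013 0 0 0 0; 1 0.0042 0.0013 0 0 0 0; 1 0.0042 0.0013 0 0 0 0"
}}

```text
time_s: 10.37
eef_pos: [0.5251, -0.1855, 0.2097]
eef_rot: [-0.004, -0.0, 1.0, 0.002]
wrist_force: [-6.7, 4.5, -6.1]
opening: 0.397
grasp_force: 61.2
```

```bash
python3 st.py; python3 arc.py -109 1 5 0
```

```text
t 10.3667 ang -110.38761194015495 R 0.08529860874287315 crank 2.0592723049210786 z 0.20965500955450453 Ftan(cw+) 7.870216964338618 Frad -1.9166222916729052 Fz -6.145122850333365
1 0.0014 0.0005 0 0 0 0; 1 0.0028 0.0010 0 0 0 0; 1 0.0042 0.0016 0 0 0 0; 1 0.0055 0.0021 0 0 0 0; 1 0.0069 0.0027 0 0 0 0
```

>>> {"method": "servo_tool", "body": {
  "series": "1 0.0014 0.0005 0 0 0 0; 1 0.0028 0.0010 0 0 0 0; 1 0.0042 0.0016 0 0 0 0; 1 0.0042 0.0016 0 0 0 0; 1 0.0042 0.0016 0 0 0 0"
}}

```text
time_s: 10.78
eef_pos: [0.5234, -0.1848, 0.2111]
eef_rot: [-0.001, -0.0, 1.0, 0.001]
wrist_force: [-2.9, 3.9, -6.1]
opening: 0.396
grasp_force: 61.2
```

```bash
python3 st.py; python3 arc.py -112 1 5 0
```

```text
t 10.7833 ang -111.60867398563678 R 0.08529894889905729 crank 2.0805838579858733 z 0.2111198722708787 Ftan(cw+) 4.101096367134517 Frad -2.5559741313558546 Fz -6.102640062240741
1 0.0014 0.0006 0 0 0 0; 1 0.0027 0.0012 0 0 0 0; 1 0.0041 0.0018 0 0 0 0; 1 0.0054 0.0024 0 0 0 0; 1 0.0067 0.0031 0 0 0 0
```

Contact: the load on the handle is falling. I'll ease on until it is about nil.

>>> {"method": "servo_tool", "body": {
  "series": "1 0.0007 0.0003 0 0 0 0; 1 0.0014 0.0006 0 0 0 0; 1 0.002 0.0009 0 0 0 0; 1 0.002 0.0009 0 0 0 0; 1 0.002 0.0009 0 0 0 0; 1 0.002 0.0009 0 0 0 0"
}}

```text
time_s: 11.28
eef_pos: [0.5222, -0.1844, 0.2116]
eef_rot: [0.0, -0.0, 1.0, -0.0]
wrist_force: [-0.3, 3.9, -6.6]
opening: 0.395
grasp_force: 61.2
```

```bash
python3 st.py
```

```text
t 11.2833 ang -112.45766427487361 R 0.08537067197719381 crank 2.0954015338505148 z 0.21162571201927816 Ftan(cw+) 1.7223605913269564 Frad -3.4669738756890562 Fz -6.629764560441592
```

>>> {"method": "servo_tool", "body": {
  "series": "1 0.0008 0.0003 0 0 0 0; 1 0.0015 0.0006 0 0 0 0; 1 0.0022 0.001 0 0 0 0; 1 0.0022 0.001 0 0 0 0; 1 0.0022 0.001 0 0 0 0; 1 0.0022 0.001 0 0 0 0"
}}

```text
time_s: 11.78
eef_pos: [0.5202, -0.1836, 0.2117]
eef_rot: [0.0, -0.0, 1.0, -0.0]
wrist_force: [2.6, 2.8, -7.0]
opening: 0.391
grasp_force: 61.2
```

```bash
python3 st.py
```

```text
t 11.7833 ang -113.91588266375892 R 0.08539132689620706 crank 2.1208522459496906 z 0.21174074347181715 Ftan(cw+) -1.291999752731164 Frad -3.6098353096724654 Fz -7.042097594476284
```

>>> {"method": "servo_tool", "body": {
  "series": "1 0 0 0.001 0 0 0; 1 0 0 0.002 0 0 0; 1 0 0 0.003 0 0 0; 1 0 0 0.004 0 0 0; 1 0 0 0.005 0 0 0; 1 0 0 0.006 0 0 0; 1 0 0 0.007 0 0 0; 1 0 0 0.008 0 0 0; 1 0 0 0.009 0 0 0; 1 0 0 0.01 0 0 0; 1 0 0 0.01 0 0 0"
}}

```text
time_s: 12.7
eef_pos: [0.5198, -0.1834, 0.2013]
eef_rot: [-0.0, -0.0, 1.0, -0.0]
wrist_force: [2.6, 1.9, -5.6]
opening: 0.398
grasp_force: 61.3
```

```bash
python3 st.py
```

```text
t 12.7 ang -114.19652102773821 R 0.08541129640655883 crank 2.1257503094085397 z 0.2013498012944257 Ftan(cw+) -1.5714679679968853 Frad -2.7830847656391478 Fz -5.594865000385213
```

>>> {"method": "servo_tool", "body": {
  "series": "1 0 0 0.0005 0 0 0; 1 0 0 0.001 0 0 0; 1 0 0 0.0015 0 0 0; 1 0 0 0.002 0 0 0; 1 0 0 0.002 0 0 0; 1 0 0 0.002 0 0 0"
}}

```text
time_s: 13.2
eef_pos: [0.5198, -0.1834, 0.1995]
eef_rot: [0.0, -0.0, 1.0, -0.0]
wrist_force: [3.9, 2.0, -5.0]
opening: 0.396
grasp_force: 61.3
```

```bash
python3 st.py
```

```text
t 13.2 ang -114.17622097982292 R 0.08538629375674417 crank 2.125396006734105 z 0.19949889120233538 Ftan(cw+) -2.7842679502206025 Frad -3.41656222123406 Fz -4.985726753863177
```

>>> {"method": "servo_tool", "body": {
  "series": "1 0 0 0.0005 0 0 0; 1 0 0 0.001 0 0 0; 1 0 0 0.0015 0 0 0; 1 0 0 0.002 0 0 0; 1 0 0 0.002 0 0 0"
}}

```text
time_s: 13.62
eef_pos: [0.5202, -0.1836, 0.1987]
eef_rot: [0.001, -0.0, 1.0, -0.0]
wrist_force: [1.2, 4.0, 4.5]
opening: 0.398
grasp_force: 62.2
```

```bash
python3 st.py
```

```text
t 13.6167 ang -113.90360672752712 R 0.08540300985331177 crank 2.120637990443681 z 0.19867318638790332 Ftan(cw+) 0.4788495114506971 Frad -4.110338291947662 Fz 4.463497438329501
```

The pawl is seated. I'll ease off the downward push, open the fingers and withdraw straight up.

>>> {"method": "servo_tool", "body": {
  "series": "1 0 0 -0.0007 0 0 0; 1 0 0 -0.0007 0 0 0; 0.3 0 0 -0.0007 0 0 0; 0 0 0 -0.0007 0 0 0; -0.5 0 0 -0.0007 0 0 0; -1 0 0 -0.0007 0 0 0; -1 0 0 -0.0007 0 0 0; -1 0 0 -0.0007 0 0 0; -1 0 0 -0.0007 0 0 0; -1 0 0 -0.0007 0 0 0"
}}

```text
time_s: 14.45
eef_pos: [0.5197, -0.1835, 0.1981]
eef_rot: [-0.0, -0.0, 1.0, -0.0]
wrist_force: [0.3, 0.3, 0.1]
opening: 1.001
grasp_force: 0.0
```

>>> {"method": "servo_tool", "body": {
  "series": "-1 0 0 -0.01 0 0 0; -1 0 0 -0.03 0 0 0; -1 0 0 -0.05 0 0 0; -1 0 0 -0.08 0 0 0; -1 0 0 -0.11 0 0 0; -1 0 0 -0.14 0 0 0; -1 0 0 -0.14 0 0 0; -1 0 0 -0.14 0 0 0"
}}

```text
time_s: 15.12
eef_pos: [0.5208, -0.1839, 0.3415]
eef_rot: [0.002, -0.0, 1.0, -0.002]
wrist_force: [-0.3, -0.5, -0.4]
opening: 1.0
grasp_force: 0.0
```

```bash
python3 st.py; python3 - <<'E'
from h import *
I,Z,f,cx,cy,E=cam('wrist'); P=pts(Z,f,cx,cy,E); z=P[...,2]
m=(Z>0)&(z>.212)&(z<.235)&(np.hypot(P[...,0]-.52,P[...,1]+.1836)<.04); Q=P[m]; print(len(Q),len(Q) and (np.median(Q[:,2]),cv2.minEnclosingCircle(Q[:,:2].astype(np.float32))))
J,Z2,f,cx,cy,E=cam('side'); P=pts(Z2,f,cx,cy,E)
cv2.imwrite('pics/f.png',np.vstack([cv2.resize(I[...,::-1],(480,300)),cv2.resize(J[150:275,230:430,::-1],(480,300))]))
E
```

```text
t 15.1167 ang -113.44770037372429 R 0.08550935448466154 crank 2.1126809234890596 z 0.3414871667753164 Ftan(cw+) 0.0940119126379363 Frad 0.5985803403217611 Fz -0.43223474224703734
1266 (np.float64(0.22311650576213826), ((0.5194900035858154, -0.1830454021692276), 0.0186020378023386))
```

View pics/f.png

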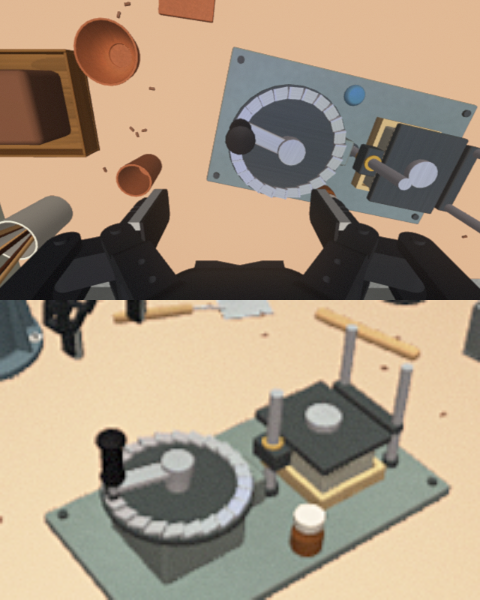

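The wrist and side views show the handle free at about (240,135) in the wrist view, the pawl down, the plate resting on the mould and the other objects where they were.

```bash
python3 -c "
from bench import ctrl
print(ctrl.hand_in())"
```

```text
the job is handed in; nothing more can be done
None
```

The job is handed in: the plate rests on the mould with its weight left there, the pawl is down on the ring, the hand is clear, and it took about 15 s of robot time; the verdict was not shown.

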